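Turn the crosswise tote so that it stacks on the lower one

TASK

The orange tote has been dumped crosswise on top of the blue tote of spark plugs. Turn it round where it lies, without lifting it off, until its yellow-marked front is at the opposite end from the blue tote's yellow-marked front and its four feet drop fully home into the seats in the blue rim, so that the totes stack. Never let it drop down inside the blue tote (which is what happens when both fronts point the same way), leave the oil filter, the cold chisel and the feeler gauge where they are, and let go of everything at the end.

Things in the scene. Friction and masses are not known exactly. Their poses are not given: they have to be found in the camera images.
- lower_tote: Blue open parts tote, screwed down by a dark foot plate (172x118x4 mm). Origin: centre of the plate's underside, on the cart; x along its length to its front, z up. 164 (x) x 122 (y) mm over the rim, rim top at z = 64 mm; walls 3.5 mm, leaning out 7.6 degrees; inside 149 x 93 mm at the top. Spark plugs lie in it. Same facing: an upper tote nests 30-40 mm down.
- lower_front (a point): Middle of the blue tote's front end rim, 77.5 mm ahead of its centre, where a yellow tab lies on the rim; below it a yellow card in a black holder on the end wall.
- lower_seat (a point): One of the four seats: recesses in the blue long rims, 26 mm long, 5 mm deep, with an outer lip; from 47 to 58 mm off the centre line, at x = -54 and +24 mm in the blue frame. This point: floor of the seat at x = -54, y = +52, z = 59 mm. Stacked feet sit in them with about 3 mm play each way.
- lower_slot (a point): One of the four open slots, 26 mm long, cut down through the blue long walls, at x = +54 and -24 mm, in which the feet fall when the totes nest. This point: slot mouth at x = +54, y = +54, z = 64 mm in the blue frame.
- upper_tote: Orange loose empty tote, about 0.35 kg, same shape, no plate, lying level on the blue rim, facing 60-120 degrees counter-clockwise (from above) of the blue; 180 is stacking, 0 nesting. Origin: centre of floor underside; x to its front, z up. 164x122 mm over the rim, 60 high. In the blue frame its origin is at z = 64 mm on the rim, 59 stacked. About 2 N at its end turns it.
- upper_front (a point): Middle of the orange tote's front end rim (its top), 77.5 mm ahead of its centre, marked with the same yellow tab and card. When stacked it is above the end opposite to lower_front.
- upper_foot (a point): One of the four feet of the orange tote: blocks 20 mm long (x), 12 mm high, undersides level with the floor's, standing out to 55 mm off the centre line, at x = +54 and -24 mm on both sides. This point: underside of the foot at x = +54, y = +48 mm in the orange frame.
- upper_inside (a point): Centre of the orange tote's inner floor, 4 mm above its origin. The inside is open and empty, 133 x 77 mm at the floor, 149 x 93 mm at the top, 56 mm deep: fingers, spread or shut, fit in and can push the walls from within (below 25 mm the long walls have no slots). The tote is too wide to grip across.
- oil_filter: Black and orange oil filter, 79 mm across and 80 mm high, upright on the cart; origin at the centre of its underside. Bystander.
- chisel: Dark steel cold chisel, 170 x 22 x 11 mm, lying on the cart; origin under its middle, x along it. Bystander.
- feeler_gauge: Steel feeler gauge with its blades fanned out, 109 x 40 x 9 mm, lying on the cart; origin under its middle. Bystander.

How it is judged:
By the outcome, as a careful person would: the job done as asked, in the order asked, and still so for the second after the job is handed in, with the robot touching nothing.
It also fails if it takes over 72 s, if anything falls off the work surface, if the arm or the gripper's body presses on something with over 40 N, if the wrist force passes 120 N, or if a joint passes its speed limit or range.

ROBOT

A 6-joint arm with a two-finger parallel gripper is mounted at the origin on a cart in front of the work surface, level with it; the furniture and walls round the work are solid. World frame = base frame: x ahead of the robot, y to its left, z up, the work surface at z = 0. Lengths are in m, angles in rad, forces in N, time in s.
With the tool pointing down it reaches from about 0.3 to 0.775 m from the base axis. Payload 14.6 kg.
Tool frame: the origin (TCP) lies on the centre line of the jaws, within the pads' length; the fingertips stand 19 mm ahead of it and the grasp point (between the pads) is the TCP; y points along the fingers, x is the direction in which the jaws open and shut, and the axes are right-handed (so a half turn about y gives the same grasp; the last joint's range is limited). The gripper opens to 94 mm and grips with 3 to 60 N. Pads are 16 mm wide; open, the fingers measure 119 mm over their backs; the gripper's body (75 mm by 177 mm) begins 78 mm behind the grasp point.
Start: joints at [1.282, 0.3, 1.521, -0, 1.321, -0.067], TCP at [0.121, 0.537, 0.196] pointing down, gripper open.
Joint ranges: [-3.03, 3.03], [-0.79, 2.21], [0.23, 2.52], [-1.04, 4.18], [0, 3.07], [-2.55, 2.55]. Speed limits (rad/s): [2.22, 2.22, 2.57, 3.14, 3.14, 3.14].

INTERFACE

Orientations are given as [roll, pitch, yaw] about the fixed x, y, z axes, in that order (R = Rz(yaw) Ry(pitch) Rx(roll)).
In Python, from station import get_obs, cams, workorder gives the robot as it stands.
- The arm moves only by the shell command python3 -m handwheel 'ROWS' [FORCE]. ROWS is JSON, a list of rows, each an object of numbers: "fingers": the opening, from -1 (shut) to 1 (fully open); "x", "y", "z": the shift along the tool's x, y, z in m; "spin": the turn about the tool's y in degrees. In form: [{"fingers": .., "x": .., "y": .., "z": .., "spin": ..}, ...]. A call has exactly 10 rows; each row is the pose to reach, as a shift and turn from the pose commanded when the call began, along the tool's axes at that moment; what a row does not reach only later rows make up. A row lasts 1/10 s, in which the tool goes at most 50 mm and 8.59 degrees, less where a joint would pass 70% of its speed; a pose out of reach is approached as far as the arm can. A call with a gripper value outside its range is refused whole. The fingers move at their own pace and stop on an object; FORCE is the grip in N (left out, the last holds). Time passes only in rows, so rows that repeat a pose let the fingers close, or fill a call up. It gives the time, the measured TCP pose, the force and the opening at its end, in the units of the state.
- get_obs(): the state, without advancing time (a new reading comes with each control period).
- cams.camera(name): name is "scene" or "top"; returns (picture, depth): 420x560x3 uint8, red, green, blue; 420x560 float32, m along the optical axis (not along the pixel's ray), 0 where there is no reading.
- cams.get_calibration(name): a dict with "fx", "fy", "cx", "cy" (pixels), "view" (4x4, takes a point from world to camera coordinates). Camera axes: x right, y down, z forward; pixel columns grow to the right and rows downward; lengths in m; the calibration is good to about 2 mm. A picture is of the moment at which its call begins. get_calibration takes no time and is no camera call.
- workorder.hand_in(): hands the job in, once; it reports no verdict.
The state is a dict: "time_s": time; "qpos": joint angles; "joint_vel": joint speeds; "tau": joint torques, N m; "ee_pos": TCP position; "eef_rot": TCP orientation; "force": force on the tool from outside, world axes, zero at the start; "moment": the same for the moment, N m; "grip_width": finger opening in m.
Only numpy, scipy, OpenCV 4.12 (cv2) and the standard library are available. Lean on these libraries where they do the work, as an engineer would, in place of code of your own. Each camera call takes 0.05 s, during which the arm holds its last target. There are 200 camera calls.

## Working session

There is one attempt and no reset: what is moved stays moved. The work goes in short steps, Python scripts to look and compute and a shell command to move; the robot and the scene stay as the last step left them, time stands still between calls to the robot, and variables do not carry over. Pictures are saved under pics/ and viewed, about 8 in all and at most 12, crops included, and the job is handed in when it is done.

```bash
ls; mkdir -p pics; python3 - <<'E'
from station import get_obs,cams
import cv2,numpy as np
o=get_obs();print({k:np.round(v,3).tolist() for k,v in o.items()})
ims=[]
for n in("scene","top"):
    p,d=cams.camera(n);np.savez(f"pics/{n}0.npz",p=p,d=d)
    cv2.imwrite(f"pics/{n}0.png",p[:,:,::-1])
    c=cams.get_calibration(n);print(n,c["fx"],c["cx"],c["cy"],np.round(c["view"],3).tolist())
E
```

```text
pics
{'time_s': 0.0, 'qpos': [1.282, 0.3, 1.522, -0.0, 1.321, -0.067], 'joint_vel': [0.001, 0.0, -0.0, -0.001, -0.0, -0.001], 'tau': [0.0, -53.18, -35.275, 0.071, 0.024, -0.0], 'ee_pos': [0.121, 0.536, 0.196], 'eef_rot': [-1.571, 0.001, 1.349], 'force': [0.048, 0.987, 0.005], 'moment': [-0.018, 0.018, -0.033], 'grip_width': 0.094}
scene 493.92683066784105 284.43109701558745 201.01591793503093 [[0.822, -0.57, -0.016, -0.39], [-0.41, -0.57, -0.712, 0.279], [0.396, 0.592, -0.702, 0.97], [0.0, 0.0, 0.0, 1.0]]
top 530.7676423394022 277.86836141026356 213.26672896931348 [[0.007, -1.0, 0.016, -0.023], [-0.998, -0.008, -0.063, 0.492], [0.064, -0.016, -0.998, 1.061], [0.0, 0.0, 0.0, 1.0]]
```

View pics/top0.png

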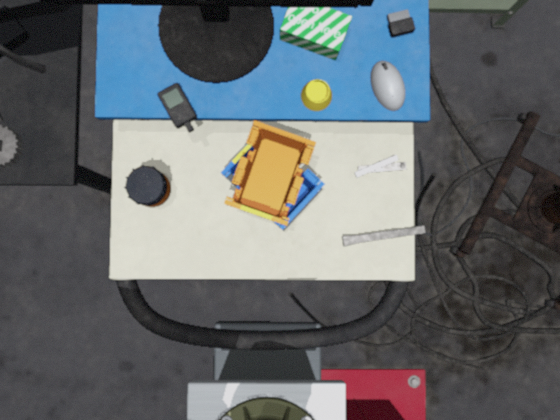

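View pics/scene0.png

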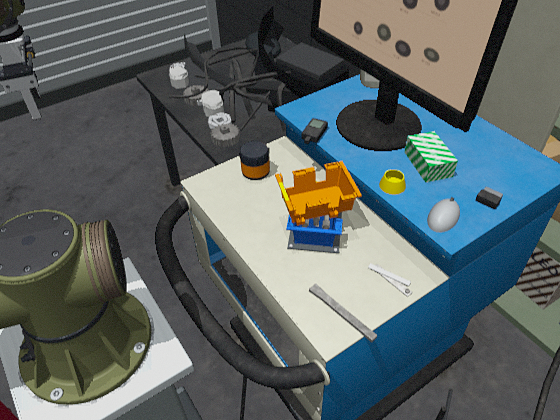

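The top view shows the orange tote centred near (270,175). Its yellow front is at the lower end, about (257,213), facing the robot. The blue tote's yellow front shows at about (240,155), upper left. The scene view agrees, with the front at about (283,195). Next I'll measure both totes.

```bash
cat > h.py <<'E'
import numpy as np,cv2
from station import cams
def cloud(n,p,d):
    c=cams.get_calibration(n);v,u=np.mgrid[:d.shape[0],:d.shape[1]]
    P=np.stack([(u-c["cx"])/c["fx"]*d,(v-c["cy"])/c["fy"]*d,d],-1)
    V=np.array(c["view"]);return (P-V[:3,3])@V[:3,:3]
def plane(n,uv,z):
    c=cams.get_calibration(n);V=np.array(c["view"]);uv=np.atleast_2d(uv).astype(float)
    r=np.c_[(uv[:,0]-c["cx"])/c["fx"],(uv[:,1]-c["cy"])/c["fy"],np.ones(len(uv))]@V[:3,:3]
    o=-V[:3,:3].T@V[:3,3];return o+r*((z-o[2])/r[:,2])[:,None]
def masks(p):
    h=cv2.cvtColor(p,cv2.COLOR_RGB2HSV);H,S,W=h[...,0],h[...,1],h[...,2]
    return dict(orange=(H>=8)&(H<=20)&(S>150)&(W>90),yellow=(H>=22)&(H<=33)&(S>140)&(W>90),blue=(H>=100)&(H<=125)&(S>130)&(W>50))
def rect(xy):
    (c,s,a)=cv2.minAreaRect((xy*1000).astype(np.float32));return np.round(c,1),np.round(s,1),round(a,1)
E
python3 - <<'E'
from h import *
z=np.load("pics/top0.npz");p,d=z["p"],z["d"];X=cloud("top",p,d);M=masks(p)
roi=np.zeros(d.shape,bool);roi[120:235,200:345]=1
for k in M:
    m=M[k]&roi;Z=X[...,2][m];print(k,m.sum(),np.histogram(Z,bins=np.arange(0,.15,.01))[0])
up=(M["orange"]|M["yellow"])&roi&(X[...,2]>.112)&(X[...,2]<.135)
print("orange rim",rect(X[up][:,:2]),np.median(X[up][:,2]))
v,u=np.where(up);print("plane",rect(plane("top",np.c_[u,v],.124)[:,:2]))
y=M["yellow"]&roi;
for nm,m,zz in(("upY",y&(X[...,2]>.1),.124),("loY",y&(X[...,2]<.08)&(X[...,2]>.045),.064)):
    v,u=np.where(m);print(nm,m.sum(),u.mean(),v.mean(),np.median(X[m],0),rect(plane("top",np.c_[u,v],zz)[:,:2]))
b=(M["blue"]|y)&roi&(X[...,2]>.05)&(X[...,2]<.075);v,u=np.where(b)
print("blue rim",rect(X[b][:,:2]),rect(plane("top",np.c_[u,v],.064)[:,:2]))
cv2.imwrite("pics/c0.png",cv2.resize(p[110:240,190:350,::-1],None,fx=5,fy=4.6,interpolation=cv2.INTER_CUBIC))
E
```

```text
orange 1916 [  0   0   0   0   0   0 300 387 261 200 177 265 322   0]
yellow 20 [ 0  0  0  0  0  0  2  1 10  7  0  0  0  0]
blue 719 [ 79  51  38  36  64  95 331   0   0  23   1   0   0   0]
orange rim (array([564.5,  -3.5]), array([116.5, 153.4]), 70.9) 0.12136348526634548
plane (array([564.5,  -3.6]), array([116.8, 152.7]), 70.5)
upY 0 nan nan [nan nan nan] (array([0., 0.]), array([0., 0.]), 0.0)
loY 3 243.66666666666666 170.0 [0.60645053 0.05019472 0.06574425] (array([556.9,  47.8]), array([1.037e+02, 1.000e-01]), 2.8)
blue rim (array([558.8,  -7.9]), array([161.6, 118.2]), 47.7) (array([558.7,  -7.8]), array([161.5, 118. ]), 47.6)<stdin>:11: RuntimeWarning: Mean of empty slice.
  ret = ret.dtype.type(ret / rcount)
  return _methods._mean(a, axis=axis, dtype=dtype,
  ret = um.true_divide(
```

View pics/c0.png

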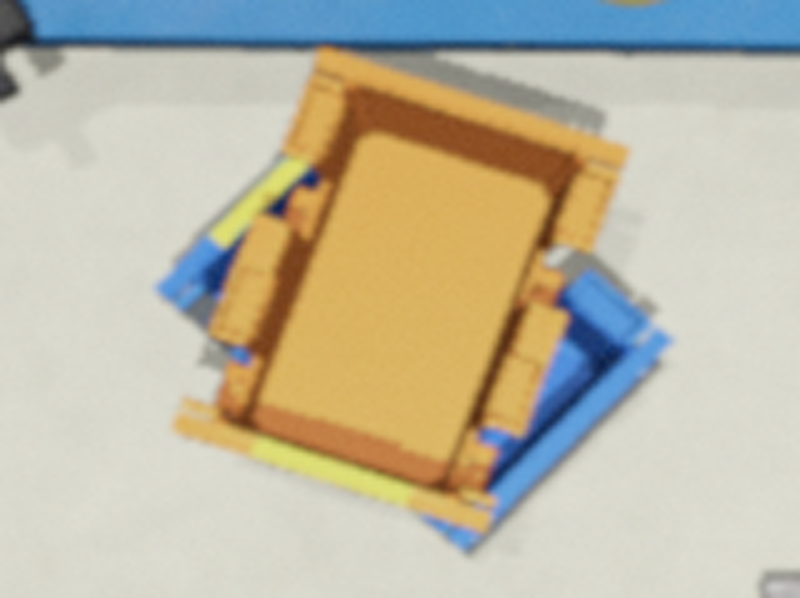

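The crop shows the blue tote's yellow front edge at upper left (crop 255,195), so blue yaw is about 48°. The orange front edge is at the bottom (crop 330,470), so orange yaw is about 160°, and it needs about 67° CCW. My plan is to spread the fingers inside, gripping the orange tote across its long walls at mid-length, and spin it. I'll use the wrist branch with more joint range.

```bash
python3 - <<'E'
from h import *
z=np.load("pics/top0.npz");p,d=z["p"],z["d"];X=cloud("top",p,d)
h=cv2.cvtColor(p,cv2.COLOR_RGB2HSV);H,S=h[...,0],h[...,1]
roi=np.zeros(d.shape,bool);roi[115:235,200:345]=1
m=(H>=5)&(H<=35)&(S>90)&(X[...,2]>.105)&(X[...,2]<.14)&roi
v,u=np.where(m);print(m.sum(),rect(plane("top",np.c_[u,v],.124)[:,:2]))
m2=(H>=21)&(H<=35)&(S>90)&(X[...,2]>.1)&roi;v,u=np.where(m2);print(m2.sum(),plane("top",np.c_[u,v],.124).mean(0))
m3=(H>=21)&(H<=35)&(S>90)&(X[...,2]<.09)&(X[...,2]>.045)&roi;v,u=np.where(m3);print(m3.sum(),plane("top",np.c_[u,v],.064).mean(0))
E
python3 -m handwheel '[{"fingers":-0.15,"x":-0.027,"y":0,"z":-0.035,"spin":8},{"fingers":-0.15,"x":-0.054,"y":0,"z":-0.07,"spin":16},{"fingers":-0.15,"x":-0.081,"y":0,"z":-0.105,"spin":24},{"fingers":-0.15,"x":-0.108,"y":0,"z":-0.14,"spin":32},{"fingers":-0.15,"x":-0.135,"y":0,"z":-0.175,"spin":40},{"fingers":-0.15,"x":-0.162,"y":0,"z":-0.21,"spin":48},{"fingers":-0.15,"x":-0.189,"y":0,"z":-0.245,"spin":56},{"fingers":-0.15,"x":-0.216,"y":0,"z":-0.28,"spin":64},{"fingers":-0.15,"x":-0.243,"y":0,"z":-0.315,"spin":72},{"fingers":-0.15,"x":-0.27,"y":0,"z":-0.35,"spin":80}]' 10
```

```text
1651 (array([561.1,  -2. ]), array([121.6, 162.7]), 71.0)
312 [0.50175584 0.00630033 0.124     ]
644 [0.53858866 0.00928412 0.064     ]
time_s: 1.1
ee_pos: [0.4038, 0.1945, 0.1961]
eef_rot: [-1.571, 0.0, -0.053]
force: [-0.1, 0.5, 0.1]
grip_width: 0.0402
```

```bash
python3 -m handwheel '[{"fingers":-0.15,"x":0.028,"y":0,"z":-0.031,"spin":8},{"fingers":-0.15,"x":0.056,"y":0,"z":-0.063,"spin":16},{"fingers":-0.15,"x":0.084,"y":0,"z":-0.094,"spin":24},{"fingers":-0.15,"x":0.111,"y":0,"z":-0.125,"spin":32},{"fingers":-0.15,"x":0.139,"y":0,"z":-0.157,"spin":40},{"fingers":-0.15,"x":0.167,"y":0,"z":-0.188,"spin":48},{"fingers":-0.15,"x":0.167,"y":0,"z":-0.188,"spin":56},{"fingers":-0.15,"x":0.167,"y":0,"z":-0.188,"spin":64},{"fingers":-0.15,"x":0.167,"y":0,"z":-0.188,"spin":72},{"fingers":-0.15,"x":0.167,"y":0,"z":-0.188,"spin":80}]'
python3 -m handwheel '[{"fingers":-0.15,"x":0,"y":0,"z":0,"spin":8},{"fingers":-0.15,"x":0,"y":0,"z":0,"spin":16},{"fingers":-0.15,"x":0,"y":0,"z":0,"spin":24},{"fingers":-0.15,"x":0,"y":0,"z":0,"spin":26},{"fingers":-0.15,"x":0,"y":0,"z":0,"spin":26},{"fingers":-0.15,"x":0,"y":0,"z":0,"spin":26},{"fingers":-0.15,"x":0,"y":0,"z":0,"spin":26},{"fingers":-0.15,"x":0,"y":0,"z":0,"spin":26},{"fingers":-0.15,"x":0,"y":0,"z":0,"spin":26},{"fingers":-0.15,"x":0,"y":0,"z":0,"spin":26}]'
python3 - <<'E'
from station import get_obs,cams
import cv2,numpy as np
o=get_obs();print(o["qpos"],o["ee_pos"],o["force"])
p,d=cams.camera("scene");cv2.imwrite("pics/s1.png",cv2.resize(p[100:300,200:440,::-1],None,fx=3,fy=3,interpolation=cv2.INTER_CUBIC))
E
```

```text
time_s: 2.1
ee_pos: [0.5608, 0.0003, 0.1957]
eef_rot: [-1.572, 0.0, -1.449]
force: [-0.4, 0.1, -0.3]
grip_width: 0.0399
time_s: 3.1
ee_pos: [0.561, 0.0004, 0.1961]
eef_rot: [-1.571, -0.0, -1.897]
force: [-1.5, -0.8, 0.1]
grip_width: 0.0402
[-6.44725322e-02  3.24348020e-01  1.48903379e+00 -4.13496055e-05
  1.32819094e+00  1.83264362e+00] [5.60961134e-01 4.48160543e-04 1.96148801e-01] [-1.45360166 -0.82505059  0.13175112]
```

View pics/s1.png

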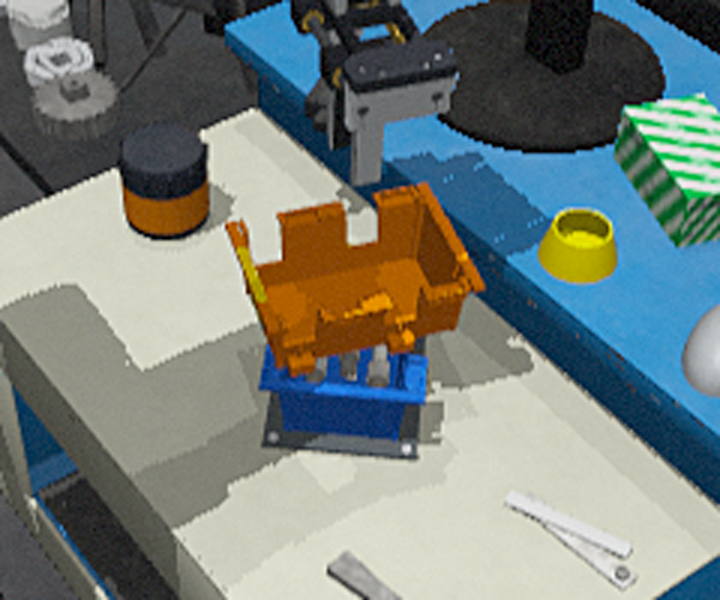

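The gripper is straight above the tote, with its finger at crop (367,150) over the opening. Next I descend.

```bash
python3 -m handwheel '[{"fingers":-0.15,"x":0.002,"y":0.012,"z":0.001,"spin":0},{"fingers":-0.15,"x":0.002,"y":0.024,"z":0.001,"spin":0},{"fingers":-0.15,"x":0.002,"y":0.036,"z":0.001,"spin":0},{"fingers":-0.15,"x":0.002,"y":0.048,"z":0.001,"spin":0},{"fingers":-0.15,"x":0.002,"y":0.06,"z":0.001,"spin":0},{"fingers":-0.15,"x":0.002,"y":0.072,"z":0.001,"spin":0},{"fingers":-0.15,"x":0.002,"y":0.084,"z":0.001,"spin":0},{"fingers":-0.15,"x":0.002,"y":0.092,"z":0.001,"spin":0},{"fingers":-0.15,"x":0.002,"y":0.097,"z":0.001,"spin":0},{"fingers":-0.15,"x":0.002,"y":0.097,"z":0.001,"spin":0}]'
python3 -m handwheel '[{"fingers":0.0,"x":0,"y":0,"z":0,"spin":0},{"fingers":0.05,"x":0,"y":0,"z":0,"spin":0},{"fingers":0.1,"x":0,"y":0,"z":0,"spin":0},{"fingers":0.13,"x":0,"y":0,"z":0,"spin":0},{"fingers":0.16,"x":0,"y":0,"z":0,"spin":0},{"fingers":0.2,"x":0,"y":0,"z":0,"spin":0},{"fingers":0.25,"x":0,"y":0,"z":0,"spin":0},{"fingers":0.25,"x":0,"y":0,"z":0,"spin":0},{"fingers":0.25,"x":0,"y":0,"z":0,"spin":0},{"fingers":0.25,"x":0,"y":0,"z":0,"spin":0}]' 8
```

```text
time_s: 4.15
ee_pos: [0.5611, -0.0017, 0.0985]
eef_rot: [-1.572, -0.0, -1.897]
force: [0.3, 0.8, -0.0]
grip_width: 0.0402
time_s: 5.15
ee_pos: [0.5613, -0.0018, 0.0992]
eef_rot: [-1.571, 0.0, -1.897]
force: [0.1, -0.2, -0.5]
grip_width: 0.0588
```

```bash
python3 -m handwheel '[{"fingers":0.3,"x":0,"y":0,"z":0,"spin":0},{"fingers":0.35,"x":0,"y":0,"z":0,"spin":0},{"fingers":0.4,"x":0,"y":0,"z":0,"spin":0},{"fingers":0.45,"x":0,"y":0,"z":0,"spin":0},{"fingers":0.5,"x":0,"y":0,"z":0,"spin":0},{"fingers":0.55,"x":0,"y":0,"z":0,"spin":0},{"fingers":0.6,"x":0,"y":0,"z":0,"spin":0},{"fingers":0.6,"x":0,"y":0,"z":0,"spin":0},{"fingers":0.6,"x":0,"y":0,"z":0,"spin":0},{"fingers":0.6,"x":0,"y":0,"z":0,"spin":0}]' 8
```

```text
time_s: 6.15
ee_pos: [0.5612, -0.0018, 0.0991]
eef_rot: [-1.571, 0.0, -1.897]
force: [-0.7, -1.8, -1.7]
grip_width: 0.0672
```

The fingers stopped at 67 mm (75 commanded), so the long walls are braced. I'll turn CCW (negative spin) and shift towards the blue centre.

```bash
python3 -m handwheel '[{"fingers":0.6,"x":0.001,"y":0,"z":0,"spin":-3},{"fingers":0.6,"x":0.001,"y":0,"z":0,"spin":-6},{"fingers":0.6,"x":0.002,"y":0,"z":0,"spin":-9},{"fingers":0.6,"x":0.002,"y":0,"z":0,"spin":-12},{"fingers":0.6,"x":0.003,"y":0,"z":0,"spin":-15},{"fingers":0.6,"x":0.003,"y":0,"z":0,"spin":-18},{"fingers":0.6,"x":0.004,"y":0,"z":0,"spin":-21},{"fingers":0.6,"x":0.005,"y":0,"z":0,"spin":-24},{"fingers":0.6,"x":0.006,"y":0,"z":0,"spin":-27},{"fingers":0.6,"x":0.006,"y":0,"z":0,"spin":-30}]'
cat > look.py <<'E'
import sys
from h import *
from station import get_obs
o=get_obs();print(o["time_s"],np.round(o["ee_pos"],4),np.degrees(o["eef_rot"][2]),np.round(o["force"],1),o["grip_width"])
p,d=cams.camera("top");X=cloud("top",p,d);h=cv2.cvtColor(p,cv2.COLOR_RGB2HSV);H,S=h[...,0],h[...,1]
roi=np.zeros(d.shape,bool);roi[115:235,200:345]=1
m=(H>=5)&(H<=35)&(S>90)&(X[...,2]>.1)&(X[...,2]<.14)&roi
v,u=np.where(m);print(m.sum(),"orange",rect(plane("top",np.c_[u,v],.122)[:,:2]),"z p95",np.percentile(X[m][:,2],[50,90]))
n=sys.argv[1]
q,_=cams.camera("scene")
a=cv2.resize(p[110:240,190:350,::-1],(400,325),interpolation=cv2.INTER_CUBIC);b=cv2.resize(q[140:270,240:400,::-1],(400,325),interpolation=cv2.INTER_CUBIC)
cv2.imwrite(f"pics/{n}.png",np.hstack([a,b]))
E
python3 look.py t2
```

```text
time_s: 7.15
ee_pos: [0.5595, -0.0072, 0.0992]
eef_rot: [-1.57, 0.001, -1.372]
force: [-0.5, -0.3, -1.5]
grip_width: 0.0678
7.15 [ 0.5595 -0.0072  0.0992] -78.5946850700829 [-0.5 -0.3 -1.5] 0.06782768555861018
10 orange (array([542.8, -52.3]), array([5.5, 3.7]), 0.3) z p95 [0.11177095 0.11591619]
```

View pics/t2.png

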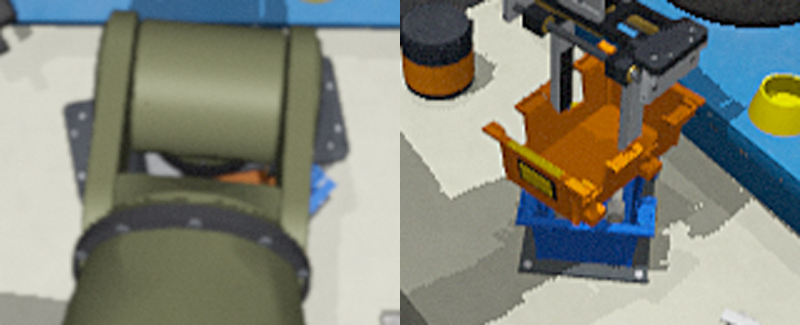

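The tote followed the gripper (right view: front tab now at about (538,160)), though the arm hides it from the top camera. Continuing to the target yaw of about −42.5°.

```bash
python3 -m handwheel '[{"fingers":0.6,"x":0.0,"y":0,"z":0,"spin":-4},{"fingers":0.6,"x":0.0,"y":0,"z":0,"spin":-8},{"fingers":0.6,"x":0.0,"y":0,"z":0,"spin":-12},{"fingers":0.6,"x":0.0,"y":0,"z":0,"spin":-16},{"fingers":0.6,"x":0.0,"y":0,"z":0,"spin":-20},{"fingers":0.6,"x":0.0,"y":0,"z":0,"spin":-24},{"fingers":0.6,"x":0.0,"y":0,"z":0,"spin":-28},{"fingers":0.6,"x":0.0,"y":0,"z":0,"spin":-32},{"fingers":0.6,"x":0.0,"y":0,"z":0,"spin":-36},{"fingers":0.6,"x":0.0,"y":0,"z":0,"spin":-36}]'
cat > zc.py <<'E'
# height of orange tote rim from scene depth (top quantile) and yellow tab
from h import *
from station import get_obs
o=get_obs();print(o["time_s"],np.round(o["ee_pos"],4),round(np.degrees(o["eef_rot"][2]),1),np.round(o["force"],1),np.round(o["moment"],2),o["grip_width"])
p,d=cams.camera("scene");X=cloud("scene",p,d);h=cv2.cvtColor(p,cv2.COLOR_RGB2HSV);H,S,W=h[...,0],h[...,1],h[...,2]
near=(np.hypot(X[...,0]-.56,X[...,1])<.13)
m=(H>=5)&(H<=20)&(S>150)&near&(X[...,2]<.16);print("orange",m.sum(),np.percentile(X[m][:,2],[90,95,98,99.5]).round(4))
y=(H>=22)&(H<=34)&(S>120)&near&(X[...,2]>.08)&(X[...,2]<.16);
if y.sum():print("yellow",y.sum(),np.median(X[y],0).round(4),X[y][:,2].max())
cv2.imwrite("pics/z.png",cv2.resize(p[140:270,240:400,::-1],(800,600),interpolation=cv2.INTER_CUBIC))
E
python3 zc.py
```

```text
time_s: 8.25
ee_pos: [0.5591, -0.0072, 0.0988]
eef_rot: [-1.571, 0.001, -0.746]
force: [0.4, -0.2, -3.9]
grip_width: 0.0676
8.25 [ 0.5591 -0.0072  0.0988] -42.7 [ 0.4 -0.2 -3.9] [-0.01  0.18  0.02] 0.06757515339935
orange 2597 [0.123  0.1242 0.1252 0.1266]
yellow 191 [ 0.5085 -0.066   0.1064] 0.12663401641103048
```

View pics/z.png

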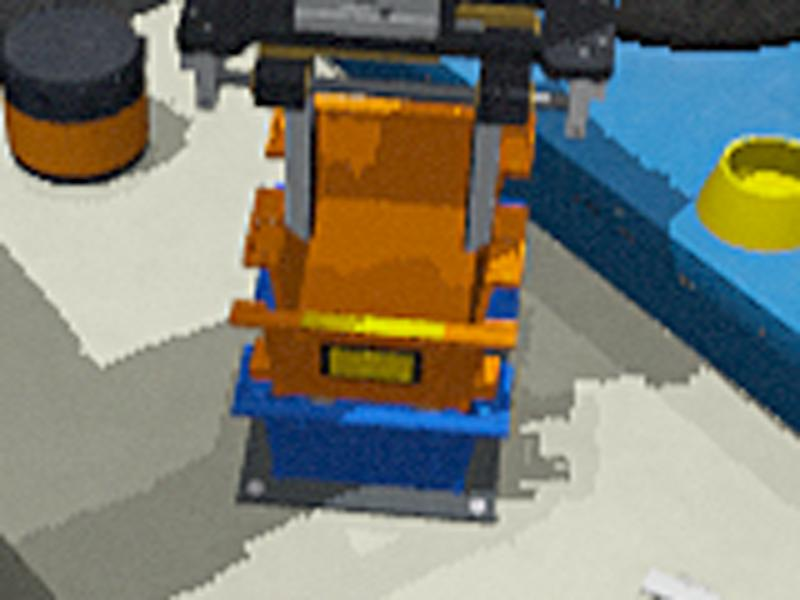

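It now faces the opposite way and looks well aligned: orange front rim at crop (375,325), blue rear rim at (370,410). The gripper carries about 3.5 N, roughly the tote's weight, so the feet are probably over the seats. I'll lower gently and then loosen.

```bash
python3 -m handwheel '[{"fingers":0.6,"x":0.0,"y":0.001,"z":0,"spin":0},{"fingers":0.6,"x":0.0,"y":0.002,"z":0,"spin":0},{"fingers":0.6,"x":0.0,"y":0.003,"z":0,"spin":0},{"fingers":0.6,"x":0.0,"y":0.004,"z":0,"spin":0},{"fingers":0.6,"x":0.0,"y":0.005,"z":0,"spin":0},{"fingers":0.4,"x":0.0,"y":0.005,"z":0,"spin":0},{"fingers":0.38,"x":0.0,"y":0.005,"z":0,"spin":0},{"fingers":0.35,"x":0.0,"y":0.005,"z":0,"spin":0},{"fingers":0.35,"x":0.0,"y":0.005,"z":0,"spin":0},{"fingers":0.35,"x":0.0,"y":0.005,"z":0,"spin":0}]'
python3 zc.py
```

```text
time_s: 9.3
ee_pos: [0.5594, -0.0074, 0.0941]
eef_rot: [-1.571, 0.0, -0.746]
force: [-0.1, 0.8, 0.2]
grip_width: 0.0635
9.3 [ 0.5594 -0.0074  0.0941] -42.7 [-0.1  0.8  0.2] [-0.03  0.12 -0.04] 0.06350954014857774
orange 2573 [0.1198 0.1218 0.1234 0.1254]
yellow 185 [ 0.509  -0.0653  0.102 ] 0.12187300423074922
```

View pics/z.png

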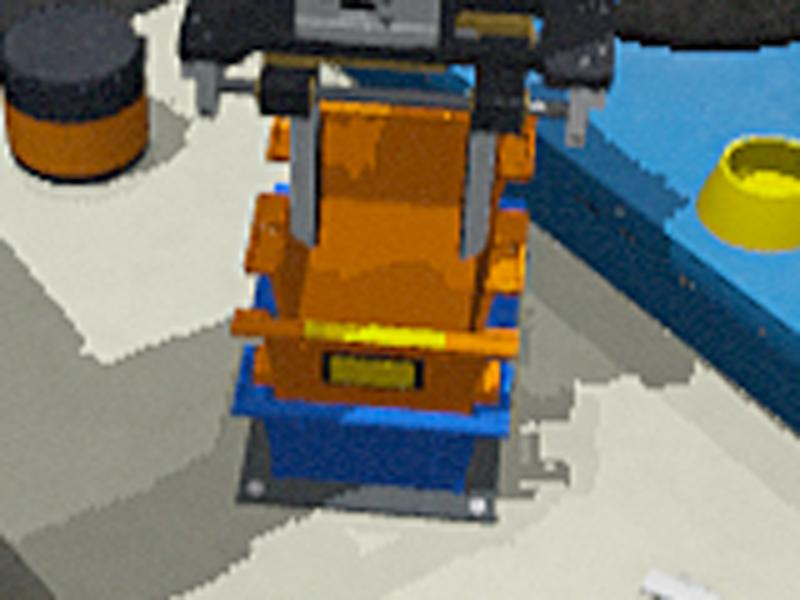

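The front rim is about 4–5 mm lower and the wrist force is back near zero. I'll withdraw, clear the top view and check all four corners.

```bash
python3 -m handwheel '[{"fingers":-0.1,"x":0,"y":0,"z":0,"spin":0},{"fingers":-0.1,"x":0,"y":0,"z":0,"spin":0},{"fingers":-0.1,"x":0,"y":0,"z":0,"spin":0},{"fingers":-0.1,"x":0,"y":-0.01,"z":0,"spin":0},{"fingers":-0.1,"x":0,"y":-0.025,"z":0,"spin":0},{"fingers":-0.1,"x":0,"y":-0.045,"z":0,"spin":0},{"fingers":-0.1,"x":0,"y":-0.065,"z":0,"spin":0},{"fingers":-0.1,"x":0,"y":-0.085,"z":0,"spin":0},{"fingers":-0.1,"x":0,"y":-0.1,"z":0,"spin":0},{"fingers":-0.1,"x":0,"y":-0.11,"z":0,"spin":0}]'
python3 -m handwheel '[{"fingers":-0.1,"x":-0.025,"y":-0.01,"z":0.025,"spin":0},{"fingers":-0.1,"x":-0.05,"y":-0.01,"z":0.05,"spin":0},{"fingers":-0.1,"x":-0.075,"y":-0.01,"z":0.075,"spin":0},{"fingers":-0.1,"x":-0.1,"y":-0.01,"z":0.1,"spin":0},{"fingers":-0.1,"x":-0.125,"y":-0.01,"z":0.125,"spin":0},{"fingers":-0.1,"x":-0.15,"y":-0.01,"z":0.15,"spin":0},{"fingers":-0.1,"x":-0.175,"y":-0.01,"z":0.175,"spin":0},{"fingers":-0.1,"x":-0.2,"y":-0.01,"z":0.2,"spin":0},{"fingers":-0.1,"x":-0.225,"y":-0.01,"z":0.225,"spin":0},{"fingers":-0.1,"x":-0.25,"y":-0.01,"z":0.25,"spin":0}]'
cat > chk.py <<'E'
from h import *
T=[]
for n in("top","scene"):
    p,d=cams.camera(n);T.append(p);X=cloud(n,p,d);h=cv2.cvtColor(p,cv2.COLOR_RGB2HSV);H,S=h[...,0],h[...,1]
    m=(H>=5)&(H<=35)&(S>90)&(np.hypot(X[...,0]-.56,X[...,1])<.125)&(X[...,2]>.108)&(X[...,2]<.14);P=X[m]
    print(n,m.sum(),rect(P[:,:2]),"zmed",np.median(P[:,2]).round(4))
    c=np.array([.559,-.0075]);a=np.radians(227.6);q=P[:,:2]-c;lx=q@[np.cos(a),np.sin(a)];ly=q@[-np.sin(a),np.cos(a)]
    for s in(1,-1):
        e=(s*lx>.074);print(" end",s,[(int((e&(t*ly>.01)).sum()),np.median(P[e&(t*ly>.01)][:,2]).round(4)) for t in(1,-1)])
    fl=(H>=5)&(H<=20)&(S>90);q=X[...,:2]-c;lx=q@[np.cos(a),np.sin(a)];ly=q@[-np.sin(a),np.cos(a)]
    print(" floor",[[np.median(X[fl&(abs(lx-i*.04)<.02)&(abs(ly-j*.018)<.012)&(X[...,2]<.085)][:,2]).round(4) for j in(1,-1)] for i in(1,-1)])
cv2.imwrite("pics/f.png",np.hstack([cv2.resize(T[0][110:240,190:350,::-1],(400,325),interpolation=2),cv2.resize(T[1][150:280,240:400,::-1],(400,325),interpolation=2)]))
E
python3 chk.py
```

```text
time_s: 10.35
ee_pos: [0.5596, -0.0075, 0.2061]
eef_rot: [-1.57, -0.002, -0.745]
force: [0.3, 0.5, 0.2]
grip_width: 0.0425
time_s: 11.35
ee_pos: [0.5448, 0.3472, 0.2143]
eef_rot: [-1.571, 0.0, -0.745]
force: [0.4, -0.3, 0.2]
grip_width: 0.0425
top 1546 (array([559.6,  -6.4]), array([163.7, 121.7]), 47.4) zmed 0.1198
 end 1 [(98, np.float64(0.1186)), (96, np.float64(0.119))]
 end -1 [(133, np.float64(0.1244)), (123, np.float64(0.1246))]
 floor [[np.float64(0.0633), np.float64(0.0635)], [np.float64(0.0673), np.float64(0.0668)]]
scene 1069 (array([560.6,  -8.9]), array([171.2, 121.9]), 47.4) zmed 0.1184
 end 1 [(103, np.float64(0.1181)), (86, np.float64(0.1178))]
 end -1 [(73, np.float64(0.1225)), (70, np.float64(0.1234))]
 floor [[np.float64(nan), np.float64(0.0684)], [np.float64(0.0664), np.float64(0.0666)]]
  return _methods._mean(a, axis=axis, dtype=dtype,
  ret = ret.dtype.type(ret / rcount)
```

View pics/f.png

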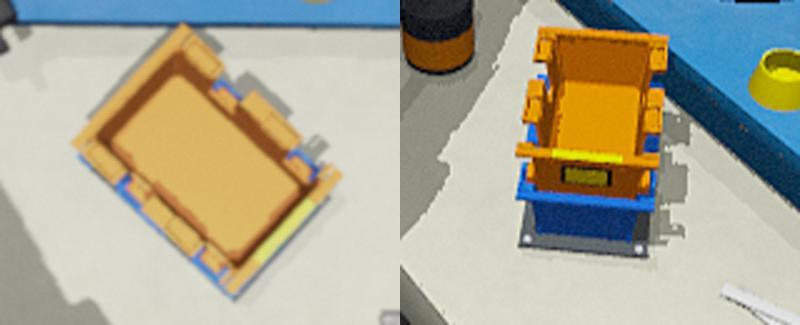

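Viewed from above, it is centred and facing correctly (front tab at (290,235) left, (585,157) right). But the rear end reads about 5 mm higher than the front in both cameras. I'll check whether that is camera bias by comparing with the initial level tote.

```bash
python3 - <<'E'
from h import *
def go(n,p,d,c,yaw,lab):
    X=cloud(n,p,d);h=cv2.cvtColor(p,cv2.COLOR_RGB2HSV);H,S=h[...,0],h[...,1]
    a=np.radians(yaw);q=X[...,:2]-c;lx=q@[np.cos(a),np.sin(a)];ly=q@[-np.sin(a),np.cos(a)]
    m=(H>=5)&(H<=35)&(S>90)&(X[...,2]>.108)&(X[...,2]<.14)&(abs(ly)<.05)&(abs(lx)<.086)
    print(lab,n,"front/rear rim",[np.median(X[m&(s*lx>.073)][:,2]).round(4) for s in(1,-1)])
    t=(S<60)&(X[...,2]<.02)&(X[...,2]>-.02)
    print("  cart",[(x,y,np.median(X[t&(abs(X[...,0]-x)<.015)&(abs(X[...,1]-y)<.02)][:,2]).round(4)) for x in(.46,.65) for y in(-.12,.12)])
for n in("top","scene"):
    z=np.load(f"pics/{n}0.npz");go(n,z["p"],z["d"],np.array([.5611,-.002]),161,"init")
    p,d=cams.camera(n);go(n,p,d,np.array([.5596,-.0064]),227.5,"now")
    np.savez(f"pics/{n}1.npz",p=p,d=d)
z=np.load("pics/top1.npz");p,d=z["p"],z["d"];X=cloud("top",p,d);M=masks(p)
b=M["blue"]&(X[...,2]>.045)&(X[...,2]<.08)&(np.hypot(X[...,0]-.56,X[...,1])<.13);v,u=np.where(b);print("blue visible",b.sum())
E
```

```text
init top front/rear rim [np.float64(0.1249), np.float64(0.1241)]
  cart [(0.46, -0.12, np.float64(0.0005)), (0.46, 0.12, np.float64(0.0005)), (0.65, -0.12, np.float64(0.0004)), (0.65, 0.12, np.float64(0.0005))]
now top front/rear rim [np.float64(0.1191), np.float64(0.1245)]
  cart [(0.46, -0.12, np.float64(0.0003)), (0.46, 0.12, np.float64(0.0005)), (0.65, -0.12, np.float64(0.0004)), (0.65, 0.12, np.float64(0.0003))]
init scene front/rear rim [np.float64(0.1242), np.float64(0.1225)]
  cart [(0.46, -0.12, np.float64(-0.0003)), (0.46, 0.12, np.float64(-0.0004)), (0.65, -0.12, np.float64(-0.0002)), (0.65, 0.12, np.float64(0.0004))]
now scene front/rear rim [np.float64(0.1178), np.float64(0.1231)]
  cart [(0.46, -0.12, np.float64(-0.0003)), (0.46, 0.12, np.float64(0.0)), (0.65, -0.12, np.float64(-0.0004)), (0.65, 0.12, np.float64(nan))]
blue visible 53
  return _methods._mean(a, axis=axis, dtype=dtype,
  ret = ret.dtype.type(ret / rcount)
```

The tilt is real: the front is home (119 mm), while the rear feet hang about 3 mm high. I'll press the floor gently above the rear feet (between the feet, so it can't tip) and jiggle.

```bash
python3 -m handwheel '[{"fingers":-0.1,"x":0.025,"y":0,"z":-0.023,"spin":0},{"fingers":-0.1,"x":0.05,"y":0,"z":-0.046,"spin":0},{"fingers":-0.1,"x":0.075,"y":0,"z":-0.068,"spin":0},{"fingers":-0.1,"x":0.1,"y":0,"z":-0.091,"spin":0},{"fingers":-0.1,"x":0.125,"y":0,"z":-0.114,"spin":0},{"fingers":-0.1,"x":0.15,"y":0,"z":-0.137,"spin":0},{"fingers":-0.1,"x":0.175,"y":0,"z":-0.16,"spin":0},{"fingers":-0.1,"x":0.2,"y":0,"z":-0.182,"spin":0},{"fingers":-0.1,"x":0.225,"y":0,"z":-0.205,"spin":0},{"fingers":-0.1,"x":0.25,"y":0,"z":-0.228,"spin":0}]'
python3 -m handwheel '[{"fingers":-0.1,"x":0,"y":0,"z":0,"spin":0},{"fingers":-0.1,"x":0,"y":0.02,"z":0,"spin":0},{"fingers":-0.1,"x":0,"y":0.04,"z":0,"spin":0},{"fingers":-0.1,"x":0,"y":0.06,"z":0,"spin":0},{"fingers":-0.1,"x":0,"y":0.08,"z":0,"spin":0},{"fingers":-0.1,"x":0,"y":0.1,"z":0,"spin":0},{"fingers":-0.1,"x":0,"y":0.11,"z":0,"spin":0},{"fingers":-0.1,"x":0,"y":0.118,"z":0,"spin":0},{"fingers":-0.1,"x":0,"y":0.122,"z":0,"spin":0},{"fingers":-0.1,"x":0,"y":0.123,"z":0,"spin":0}]'
```

```text
time_s: 12.55
ee_pos: [0.5737, 0.0061, 0.2145]
eef_rot: [-1.571, -0.0, -0.747]
force: [-0.2, -0.3, -0.2]
grip_width: 0.0425
time_s: 13.55
ee_pos: [0.5743, 0.0087, 0.0913]
eef_rot: [-1.571, -0.0, -0.746]
force: [-0.4, 1.1, -0.3]
grip_width: 0.0424
```

Lower in 1 mm steps.

```bash
python3 -m handwheel '[{"fingers":-0.1,"x":0,"y":0.001,"z":0,"spin":0},{"fingers":-0.1,"x":0,"y":0.002,"z":0,"spin":0},{"fingers":-0.1,"x":0,"y":0.003,"z":0,"spin":0},{"fingers":-0.1,"x":0,"y":0.004,"z":0,"spin":0},{"fingers":-0.1,"x":0,"y":0.005,"z":0,"spin":0},{"fingers":-0.1,"x":0,"y":0.0055,"z":0,"spin":0},{"fingers":-0.1,"x":0,"y":0.006,"z":0,"spin":0},{"fingers":-0.1,"x":0,"y":0.0065,"z":0,"spin":0},{"fingers":-0.1,"x":0,"y":0.007,"z":0,"spin":0},{"fingers":-0.1,"x":0,"y":0.007,"z":0,"spin":0}]'
```

```text
time_s: 14.55
ee_pos: [0.5742, 0.0087, 0.084]
eef_rot: [-1.571, 0.0, -0.745]
force: [0.1, -1.1, -0.2]
grip_width: 0.0421
```

```bash
python3 -m handwheel '[{"fingers":-0.1,"x":0,"y":0.0003,"z":0,"spin":0},{"fingers":-0.1,"x":0,"y":0.0006,"z":0,"spin":0},{"fingers":-0.1,"x":0,"y":0.0009,"z":0,"spin":0},{"fingers":-0.1,"x":0,"y":0.0012,"z":0,"spin":0},{"fingers":-0.1,"x":0,"y":0.0015,"z":0,"spin":0},{"fingers":-0.1,"x":0,"y":0.0015,"z":0,"spin":0},{"fingers":-0.1,"x":0,"y":0.0015,"z":0,"spin":0},{"fingers":-0.1,"x":0,"y":0.0015,"z":0,"spin":0},{"fingers":-0.1,"x":0,"y":0.0015,"z":0,"spin":0},{"fingers":-0.1,"x":0,"y":0.0015,"z":0,"spin":0}]'; python3 zc.py
```

```text
time_s: 15.55
ee_pos: [0.5743, 0.0087, 0.0827]
eef_rot: [-1.571, -0.0, -0.745]
force: [0.1, -0.1, -0.1]
grip_width: 0.0422
15.55 [0.5743 0.0087 0.0827] -42.7 [ 0.1 -0.1 -0.1] [-0.04  0.14  0.03] 0.04223817725914372
orange 2625 [0.1202 0.1224 0.1241 0.1253]
yellow 188 [ 0.5088 -0.0657  0.1028] 0.12204757354339371
```

```bash
python3 -m handwheel '[{"fingers":-0.1,"x":0,"y":0.0002,"z":0,"spin":0},{"fingers":-0.1,"x":0,"y":0.0004,"z":0,"spin":0},{"fingers":-0.1,"x":0,"y":0.0006,"z":0,"spin":0},{"fingers":-0.1,"x":0,"y":0.0008,"z":0,"spin":0},{"fingers":-0.1,"x":0,"y":0.001,"z":0,"spin":0},{"fingers":-0.1,"x":0,"y":0.0012,"z":0,"spin":0},{"fingers":-0.1,"x":0,"y":0.0014,"z":0,"spin":0},{"fingers":-0.1,"x":0,"y":0.0014,"z":0,"spin":0},{"fingers":-0.1,"x":0,"y":0.0014,"z":0,"spin":0},{"fingers":-0.1,"x":0,"y":0.0014,"z":0,"spin":0}]'; python3 zc.py
```

```text
time_s: 16.6
ee_pos: [0.5743, 0.0087, 0.0813]
eef_rot: [-1.571, -0.0, -0.745]
force: [-0.4, 0.4, 0.1]
grip_width: 0.0424
16.6 [0.5743 0.0087 0.0813] -42.7 [-0.4  0.4  0.1] [-0.06  0.13  0.01] 0.04242715149829705
orange 2618 [0.1204 0.1227 0.1243 0.1258]
yellow 189 [ 0.5088 -0.0655  0.1029] 0.13834427475788483
```

View pics/z.png

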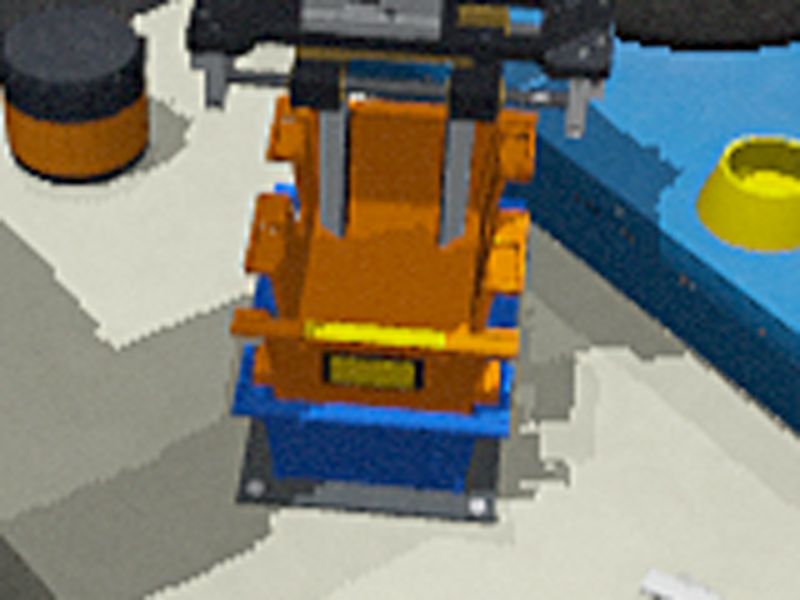

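The fingers stand in the tote with tips at about (332,235) and (455,240). They show no contact force yet, so I'll continue down.

```bash
python3 -m handwheel '[{"fingers":-0.1,"x":0,"y":0.0002,"z":0,"spin":0},{"fingers":-0.1,"x":0,"y":0.0004,"z":0,"spin":0},{"fingers":-0.1,"x":0,"y":0.0006,"z":0,"spin":0},{"fingers":-0.1,"x":0,"y":0.0008,"z":0,"spin":0},{"fingers":-0.1,"x":0,"y":0.001,"z":0,"spin":0},{"fingers":-0.1,"x":0,"y":0.0012,"z":0,"spin":0},{"fingers":-0.1,"x":0,"y":0.0014,"z":0,"spin":0},{"fingers":-0.1,"x":0,"y":0.0016,"z":0,"spin":0},{"fingers":-0.1,"x":0,"y":0.0018,"z":0,"spin":0},{"fingers":-0.1,"x":0,"y":0.0018,"z":0,"spin":0}]'
python3 -m handwheel '[{"fingers":-0.1,"x":0,"y":0.0002,"z":0,"spin":0},{"fingers":-0.1,"x":0,"y":0.0004,"z":0,"spin":0},{"fingers":-0.1,"x":0,"y":0.0006,"z":0,"spin":0},{"fingers":-0.1,"x":0,"y":0.0008,"z":0,"spin":0},{"fingers":-0.1,"x":0,"y":0.001,"z":0,"spin":0},{"fingers":-0.1,"x":0,"y":0.0012,"z":0,"spin":0},{"fingers":-0.1,"x":0,"y":0.0012,"z":0,"spin":0},{"fingers":-0.1,"x":0,"y":0.0012,"z":0,"spin":0},{"fingers":-0.1,"x":0,"y":0.0012,"z":0,"spin":0},{"fingers":-0.1,"x":0,"y":0.0012,"z":0,"spin":0}]'
```

```text
time_s: 17.65
ee_pos: [0.5742, 0.0087, 0.0794]
eef_rot: [-1.571, 0.0, -0.745]
force: [-0.5, 0.3, 0.7]
grip_width: 0.0424
time_s: 18.65
ee_pos: [0.5743, 0.0087, 0.0783]
eef_rot: [-1.571, -0.0, -0.745]
force: [-0.0, 0.5, 1.8]
grip_width: 0.0424
```

```bash
cat > rim.py <<'E'
from h import *
from station import get_obs
o=get_obs();print(round(o["time_s"],2),np.round(o["ee_pos"],4),np.round(o["force"],1),np.round(o["moment"],2))
for n in("scene",):
    p,d=cams.camera(n);X=cloud(n,p,d);h=cv2.cvtColor(p,cv2.COLOR_RGB2HSV);H,S=h[...,0],h[...,1]
    a=np.radians(227.5);q=X[...,:2]-[.5596,-.0064];lx=q@[np.cos(a),np.sin(a)];ly=q@[-np.sin(a),np.cos(a)]
    m=(H>=5)&(H<=35)&(S>90)&(X[...,2]>.108)&(X[...,2]<.14)&(abs(ly)<.06)&(abs(lx)<.09)
    for s in(1,-1):
        print(n,s,[(int(k.sum()),np.median(X[k][:,2]).round(4)) for k in (m&(s*lx>.073)&(t*ly>.01) for t in(1,-1)) if k.sum()])
E
python3 rim.py
```

```text
18.65 [0.5743 0.0087 0.0783] [-0.   0.5  1.8] [-0.12  0.13 -0.03]
scene 1 [(112, np.float64(0.1181)), (100, np.float64(0.1184))]
scene -1 [(30, np.float64(0.1231)), (25, np.float64(0.123))]
```

```bash
python3 -m handwheel '[{"fingers":-0.1,"x":0,"y":0.0002,"z":0,"spin":0},{"fingers":-0.1,"x":0,"y":0.0004,"z":0,"spin":0},{"fingers":-0.1,"x":0,"y":0.0006,"z":0,"spin":0},{"fingers":-0.1,"x":0,"y":0.0008,"z":0,"spin":0},{"fingers":-0.1,"x":0,"y":0.001,"z":0,"spin":0},{"fingers":-0.1,"x":0,"y":0.001,"z":0,"spin":0},{"fingers":-0.1,"x":0,"y":0.001,"z":0,"spin":0},{"fingers":-0.1,"x":0,"y":0.001,"z":0,"spin":0},{"fingers":-0.1,"x":0,"y":0.001,"z":0,"spin":0},{"fingers":-0.1,"x":0,"y":0.001,"z":0,"spin":0}]'; python3 rim.py
```

```text
time_s: 19.7
ee_pos: [0.5743, 0.0087, 0.0772]
eef_rot: [-1.571, -0.0, -0.745]
force: [-0.3, -0.2, 0.3]
grip_width: 0.0421
19.7 [0.5743 0.0087 0.0772] [-0.3 -0.2  0.3] [-0.05  0.06 -0.06]
scene 1 [(110, np.float64(0.1182)), (103, np.float64(0.118))]
scene -1 [(23, np.float64(0.1233)), (22, np.float64(0.1223))]
```

```bash
python3 - <<'E'
from h import *
p,d=cams.camera("scene");X=cloud("scene",p,d);h=cv2.cvtColor(p,cv2.COLOR_RGB2HSV)
for u in(306,307,330,331):
    for v in range(178,198,2): print(u,v,p[v,u],X[v,u].round(3))
cv2.imwrite("pics/g.png",cv2.resize(p[140:270,240:400,::-1],(800,600),interpolation=2))
E
```

```text
306 178 [110 114 114] [0.549 0.019 0.133]
306 180 [111 114 117] [0.551 0.022 0.124]
306 182 [106 110 111] [0.549 0.02  0.12 ]
306 184 [105 109 110] [0.55  0.02  0.113]
306 186 [104 108 109] [0.55  0.02  0.108]
306 188 [105 108 109] [0.549 0.019 0.102]
306 190 [100 114 121] [0.55  0.02  0.095]
306 192 [156  82  24] [0.564 0.038 0.067]
306 194 [157  80   0] [0.559 0.031 0.068]
306 196 [160  87   0] [0.556 0.028 0.066]
307 178 [109 115 114] [0.551 0.019 0.132]
307 180 [112 112 118] [0.552 0.02  0.125]
307 182 [103 109 110] [0.553 0.021 0.118]
307 184 [111 116 117] [0.552 0.02  0.113]
307 186 [106 110 111] [0.551 0.017 0.109]
307 188 [109 116 118] [0.552 0.019 0.101]
307 190 [105 112 120] [0.553 0.02  0.093]
307 192 [127 106 106] [ 0.05  -0.637  0.873]
307 194 [157  80   0] [0.562 0.032 0.066]
307 196 [159  83   0] [0.559 0.028 0.064]
330 178 [109 114 117] [ 0.59  -0.015  0.136]
330 180 [108 109 112] [ 0.587 -0.018  0.134]
330 182 [109 111 115] [ 0.59  -0.015  0.125]
330 184 [108 112 114] [ 0.59  -0.017  0.12 ]
330 186 [109 111 115] [ 0.588 -0.018  0.115]
330 188 [105 107 112] [ 0.59  -0.017  0.107]
330 190 [103 108 111] [ 0.589 -0.018  0.103]
330 192 [104 114 124] [ 0.589 -0.019  0.098]
330 194 [179  93   0] [ 0.604 -0.003  0.07 ]
330 196 [159  86   3] [ 0.602 -0.005  0.066]
331 178 [103 104 107] [ 0.59  -0.018  0.138]
331 180 [101 107 106] [ 0.592 -0.017  0.131]
331 182 [108 109 116] [ 0.591 -0.018  0.127]
331 184 [106 111 114] [ 0.59  -0.019  0.121]
331 186 [102 104 109] [ 0.591 -0.019  0.114]
331 188 [104 107 113] [ 0.592 -0.019  0.108]
331 190 [ 97 107 109] [ 0.594 -0.017  0.099]
331 192 [122 103  95] [ 0.591 -0.02   0.097]
331 194 [160  86   0] [ 0.608 -0.001  0.066]
331 196 [156  81   0] [ 0.605 -0.006  0.065]
```

Depth along the fingers puts their tips at z≈0.093, well above the floor at 0.066. The tips are higher than the nominal 19 mm ahead of the TCP would give, and this also fits the earlier 92 mm contact width near the rim. I'll lower 20 mm and then creep.

```bash
python3 -m handwheel '[{"fingers":-0.1,"x":0,"y":0.003,"z":0,"spin":0},{"fingers":-0.1,"x":0,"y":0.006,"z":0,"spin":0},{"fingers":-0.1,"x":0,"y":0.009,"z":0,"spin":0},{"fingers":-0.1,"x":0,"y":0.012,"z":0,"spin":0},{"fingers":-0.1,"x":0,"y":0.014,"z":0,"spin":0},{"fingers":-0.1,"x":0,"y":0.016,"z":0,"spin":0},{"fingers":-0.1,"x":0,"y":0.017,"z":0,"spin":0},{"fingers":-0.1,"x":0,"y":0.018,"z":0,"spin":0},{"fingers":-0.1,"x":0,"y":0.018,"z":0,"spin":0},{"fingers":-0.1,"x":0,"y":0.018,"z":0,"spin":0}]'
python3 - <<'E'
from h import *
p,d=cams.camera("scene");X=cloud("scene",p,d)
for u in(306,307,330,331):
    z=[(v,X[v,u,2].round(3)) for v in range(180,206) if p[v,u].std()<14 and X[v,u,2]<.2];print(u,z[-2:])
E
python3 rim.py
```

```text
time_s: 20.8
ee_pos: [0.5743, 0.0087, 0.0593]
eef_rot: [-1.571, -0.0, -0.745]
force: [-0.0, -0.2, 0.7]
grip_width: 0.0425
306 [(195, np.float64(0.078)), (196, np.float64(0.075))]
307 [(196, np.float64(0.077)), (197, np.float64(0.073))]
330 [(197, np.float64(0.08)), (198, np.float64(0.076))]
331 [(196, np.float64(0.084)), (197, np.float64(0.08))]
20.85 [0.5743 0.0087 0.0593] [ 0.6 -0.8  0.2] [-0.04  0.11 -0.  ]
scene 1 [(105, np.float64(0.118)), (96, np.float64(0.1181))]
scene -1 [(26, np.float64(0.1243)), (20, np.float64(0.1234))]
```

```bash
python3 -m handwheel '[{"fingers":-0.1,"x":0,"y":0.001,"z":0,"spin":0},{"fingers":-0.1,"x":0,"y":0.002,"z":0,"spin":0},{"fingers":-0.1,"x":0,"y":0.003,"z":0,"spin":0},{"fingers":-0.1,"x":0,"y":0.004,"z":0,"spin":0},{"fingers":-0.1,"x":0,"y":0.0045,"z":0,"spin":0},{"fingers":-0.1,"x":0,"y":0.005,"z":0,"spin":0},{"fingers":-0.1,"x":0,"y":0.0055,"z":0,"spin":0},{"fingers":-0.1,"x":0,"y":0.006,"z":0,"spin":0},{"fingers":-0.1,"x":0,"y":0.006,"z":0,"spin":0},{"fingers":-0.1,"x":0,"y":0.006,"z":0,"spin":0}]'
python3 -m handwheel '[{"fingers":-0.1,"x":0,"y":0.0002,"z":0,"spin":0},{"fingers":-0.1,"x":0,"y":0.0004,"z":0,"spin":0},{"fingers":-0.1,"x":0,"y":0.0006,"z":0,"spin":0},{"fingers":-0.1,"x":0,"y":0.0008,"z":0,"spin":0},{"fingers":-0.1,"x":0,"y":0.001,"z":0,"spin":0},{"fingers":-0.1,"x":0,"y":0.0012,"z":0,"spin":0},{"fingers":-0.1,"x":0,"y":0.0014,"z":0,"spin":0},{"fingers":-0.1,"x":0,"y":0.0015,"z":0,"spin":0},{"fingers":-0.1,"x":0,"y":0.0015,"z":0,"spin":0},{"fingers":-0.1,"x":0,"y":0.0015,"z":0,"spin":0}]'; python3 rim.py
```

```text
time_s: 21.9
ee_pos: [0.5748, 0.0087, 0.0559]
eef_rot: [-1.57, -0.001, -0.745]
force: [0.1, -0.7, 0.6]
grip_width: 0.0424
time_s: 22.9
ee_pos: [0.5748, 0.0087, 0.0538]
eef_rot: [-1.57, -0.001, -0.745]
force: [-9.3, 0.2, 23.7]
grip_width: 0.0425
22.9 [0.5748 0.0087 0.0538] [-9.3  0.2 23.7] [ 0.02  1.98 -0.01]
scene 1 [(109, np.float64(0.1182)), (102, np.float64(0.1185))]
scene -1 [(26, np.float64(0.1192)), (20, np.float64(0.1188))]
```

With 24 N of pressing, the rear rim dropped to 0.119, level with the front. I'll ease off, withdraw and verify.

```bash
python3 -m handwheel '[{"fingers":-0.1,"x":0,"y":-0.001,"z":0,"spin":0},{"fingers":-0.1,"x":0,"y":-0.003,"z":0,"spin":0},{"fingers":-0.1,"x":0,"y":-0.01,"z":0,"spin":0},{"fingers":-0.1,"x":0,"y":-0.025,"z":0,"spin":0},{"fingers":-0.1,"x":0,"y":-0.045,"z":0,"spin":0},{"fingers":-0.1,"x":0,"y":-0.07,"z":0,"spin":0},{"fingers":-0.1,"x":0,"y":-0.095,"z":0,"spin":0},{"fingers":-0.1,"x":0,"y":-0.12,"z":0,"spin":0},{"fingers":-0.1,"x":0,"y":-0.145,"z":0,"spin":0},{"fingers":-0.1,"x":0,"y":-0.16,"z":0,"spin":0}]'
python3 -m handwheel '[{"fingers":-0.1,"x":-0.025,"y":0,"z":0.023,"spin":0},{"fingers":-0.1,"x":-0.05,"y":0,"z":0.046,"spin":0},{"fingers":-0.1,"x":-0.075,"y":0,"z":0.068,"spin":0},{"fingers":-0.1,"x":-0.1,"y":0,"z":0.091,"spin":0},{"fingers":-0.1,"x":-0.125,"y":0,"z":0.114,"spin":0},{"fingers":-0.1,"x":-0.15,"y":0,"z":0.137,"spin":0},{"fingers":-0.1,"x":-0.175,"y":0,"z":0.16,"spin":0},{"fingers":-0.1,"x":-0.2,"y":0,"z":0.182,"spin":0},{"fingers":-0.1,"x":-0.225,"y":0,"z":0.205,"spin":0},{"fingers":-0.1,"x":-0.25,"y":0,"z":0.228,"spin":0}]'
python3 rim.py; python3 chk.py 2>/dev/null
```

```text
time_s: 23.95
ee_pos: [0.5746, 0.0087, 0.215]
eef_rot: [-1.569, -0.002, -0.745]
force: [-0.7, -0.5, -0.1]
grip_width: 0.0421
time_s: 24.95
ee_pos: [0.5448, 0.3472, 0.2129]
eef_rot: [-1.57, -0.0, -0.745]
force: [1.0, -0.9, 0.2]
grip_width: 0.0424
24.95 [0.5448 0.3472 0.2129] [ 1.  -0.9  0.2] [-0.06  0.12 -0.03]
scene 1 [(111, np.float64(0.1183)), (98, np.float64(0.1185))]
scene -1 [(65, np.float64(0.1176)), (65, np.float64(0.1178))]
top 1473 (array([559.8,  -5.9]), array([162.9, 121.2]), 47.3) zmed 0.1184
 end 1 [(86, np.float64(0.12)), (78, np.float64(0.1198))]
 end -1 [(146, np.float64(0.1194)), (139, np.float64(0.1195))]
 floor [[np.float64(0.0636), np.float64(0.0632)], [np.float64(0.0635), np.float64(0.0635)]]
scene 973 (array([560.6,  -8.1]), array([169.5, 122.3]), 47.3) zmed 0.1175
 end 1 [(99, np.float64(0.1181)), (88, np.float64(0.1186))]
 end -1 [(67, np.float64(0.1177)), (73, np.float64(0.118))]
 floor [[np.float64(nan), np.float64(nan)], [np.float64(0.0628), np.float64(0.0628)]]
```

View pics/f.png

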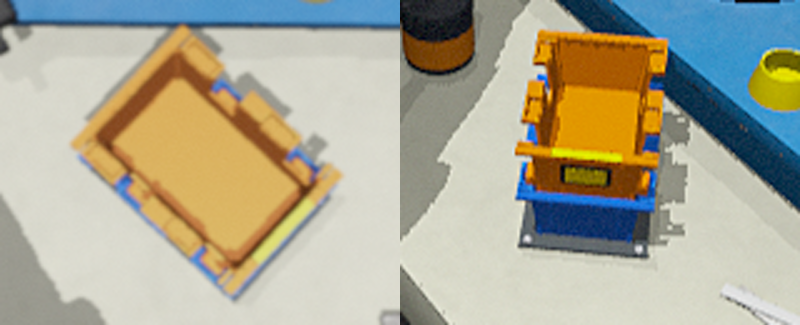

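The orange tote is now level: rim 0.1195, floor 0.0635 at all four corners, which is the stacked height. Its front tab is at (290,235) left, opposite the blue front, and nothing is touching it. Handing in.

```bash
python3 -c "
from station import workorder;print(workorder.hand_in())"
```

```text
the job is handed in; nothing more can be done
None
```

The orange tote is stacked on the blue one, its yellow front at the opposite end from the blue tote's, and I handed the job in at about 25 s. I braced the fingers inside the tote against its long walls, turned it about 66° counter-clockwise in place, lowered it 5 mm and let go.

- **First check failed:** both cameras showed the front end home but the rear end about 5 mm high. I pressed the tote's floor above the rear feet with about 24 N, and they dropped into their seats.
- **Finger length disagreed:** the fingertips stood well above where the stated 19 mm ahead of the tool point puts them. I used the camera depth to find them instead.
- **Last checks:**
  - By the top camera the rim is at 119–120 mm and the floor at 63–64 mm at all four corners, which is the stacked height. The scene camera reads the rim at 118 mm.
  - The yaw is within about 0.5° of the blue tote's axis.
  - The centre reads about 2 mm from the blue centre, within the seat play.
- **Bystanders:** the gripper never went down near the oil filter, chisel or feeler gauge. I did not measure their positions again at the end.
- **Release:** the arm is clear of everything.

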